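Find the vibrator's loose bolt and hold its cap open

ROBOT

A 6-joint arm with a two-finger parallel gripper is mounted at the origin on the work surface. World frame = base frame: x ahead of the robot, y to its left, z up, the work surface at z = 0. Lengths are in m, angles in rad, forces in N, time in s.
With the tool pointing down it reaches from about 0.275 to 0.75 m from the base axis. Payload 10.2 kg.
Tool frame: the origin (TCP) lies on the mounting face of the last link; the fingertips stand 173 mm ahead of it and the grasp point (between the pads) lies 155 mm ahead of it (robot.grasp_offset is the distance from the TCP to the grasp point, in m); z points along the fingers, y is the line along which they close (so a half turn about z gives the same grasp; the last joint's range is limited). The gripper opens to 85 mm and grips with 20 to 120 N. Pads are 22 mm wide; open, the fingers measure 114 mm over their backs; the gripper's body (76 mm by 85 mm) begins 54 mm behind the grasp point. The pads swing forward as they close: fully open they stand 13 mm farther back than shut.
Start: joints at [1.092, 0.313, 1.498, -0, 1.331, -0.223], TCP at [0.133, 0.508, 0.405] pointing down, gripper open.
Joint ranges: [-2.94, 2.94], [-0.97, 2.17], [0.19, 2.56], [-1.23, 4.37], [0.02, 3.11], [-2.88, 2.88]. Speed limits (rad/s): [2.39, 2.39, 3.01, 3.14, 3.14, 3.14].

INTERFACE

Orientations are given as a rotation vector (axis times angle).
In Python, from plant import robot, open_jaws, grab, sensors, camera, ticket, spot_in, tip_of gives the robot as it stands. Calls block until the motion is done:
- robot.move_pose(position, orientation): joint-space move of the TCP to a pose.
- robot.move_l(position, rot=None, vel=0.15, stop_force=None): straight line of the TCP; rot=None keeps the orientation; vel is the mean speed in m/s. With stop_force (N) it stops when the force on the tool has changed by that much, and returns True; else False.
- robot.goto_joints(angles): joint-space move.
- open_jaws() and grab(f_grip=None): open the fingers fully, or close them until they stop; f_grip is the grip in N (None keeps the last).
- robot.dwell(seconds).
- robot.ik(position, orientation): joint angles nearest the present ones, or None.
- sensors.state(): the state.
- camera(name): name is "scene" or "top" or "wrist"; returns a dict with "img" (384x512x3 uint8, red, green, blue), "z_map" (384x512 float32, m along the optical axis (not along the pixel's ray), 0 where there is no reading), "fx", "fy", "cx", "cy" (pixels), "T" (4x4, takes a point from camera to world coordinates); the wrist camera has in their place "hand_eye" (4x4, takes a point from camera to tool coordinates, whose origin is the TCP and whose axes are the flange's). Camera axes: x right, y up, looking along -z (the intrinsics and any distortion apply to the point x, -y, -z); pixel columns grow to the right and rows downward; lengths in m; the calibration is good to about 2 mm. A picture is of the moment at which its call begins: read the wrist's pose just before it.
A pose or a line that the arm cannot do raises robot.PlanningError and nothing moves.
- ticket.finish_job(): hands the job in; it is judged then, once.
Trained networks look in a picture, given as the dict that the camera call returned (one of the last four; its "shot" number tells which), for a name from the list of things; names that differ only in an ending like _2 or _b are one class to them, and where a whole thing is asked for, a point or a joint stands for the part that bears it (a point fixed in the world has none). Each returns a list of dicts, best first, with "p" (0 to 1); they miss things now and then, are a little off and sometimes report something else, mostly with a low value. They report only what shows in the picture. A call takes as long as a camera call.
- spot_in(picture, label): "location" ([x, y, z] in m, in world coordinates, good to about 4 mm: the middle of the surface that is visible of it).
- tip_of(picture, label): "location" ([x, y, z] in m, in world coordinates, good to about 4 mm: a listed point, or the origin of a listed thing).
The state is a dict: "time_s": time; "joints": joint angles; "joint_velocities": joint speeds; "tau": joint torques, N m; "eef_pos": TCP position; "orientation": TCP orientation; "contact_force": force on the tool from outside, world axes, zero at the start; "wrist_torque": the same for the moment, N m; "gripper_width": finger opening in m; "finger_force": force on a finger pad.
Only numpy, scipy, OpenCV 4.12 (cv2) and the standard library are available. Lean on these libraries where they do the work, as an engineer would, in place of code of your own. Each camera call takes 0.05 s, during which the arm holds its last target. There are 200 camera calls.

TASK

The plaster vibrator rattles: first clear away the scraper lying before it, sliding it flat and blade first fully home into the slot of its wooden block, and let go of it. Then tap the three capped hold-down bolts from above, one after the other from the robot's left to its right, to find the loose one, which sinks under the finger and stays down. Lift that bolt's cap by its pull tab and finish while still holding it open, well over halfway to upright and still, ready for the wrench; leave the other two caps shut and everything else on the bench where it is.

Things in the scene. Friction and masses are not known exactly. Their poses are not given: they have to be found in the camera images.
- scraper: plaster scraper lying flat on the table before the vibrator, loose, about 90 g: wooden handle 110 long, 18 wide, 16 high; flat steel blade 36 wide, 3 thick, standing 65 out of the handle's end (mm). Origin: on the underside below the handle's middle; x along the tool to the blade, z up. Lying flat, the blade's mid-plane is 8 mm above the table
- blade_tip (a point): middle of the scraper blade's end edge, 120 mm ahead (+x) of the scraper's origin, 8 mm above its underside
- block: wooden slotted block fixed to the table on the robot's left, 80 (x) by 75 (y) mm, 30 high. Origin: centre of its underside; the scraper goes in along the block's +x. The slot's mouth is in the -x face, 40 mm from the origin, facing roughly the robot's right; a window 16 mm wide in the block's top runs above the slot from the mouth to its end
- slot_end (a point): middle of the slot's closed far end, 20 mm on the +x side of the block's origin, 8.5 mm above the table; axes as the block's. The slot is horizontal, 43 mm wide, 9 mm high (4 to 13 mm above the table) and 60 mm deep: the scraper enters while sliding flat on the table
- vibrator: plaster vibrator fixed to the bench: foot plate 230 (x) by 300 (y) by 12 mm; on its far half a white housing with rubber top, 130 x 220 mm, 76 mm high, its near face 25 mm on the -x side of the origin. Origin: centre of the plate's underside, x away from the robot. Three bolts stand 85 mm on its -x side at y = -90, 0, +90 mm
- bolt_a: one of three look-alike hold-down bolts in a row. Origin: mid-bolt on the plate's top, 12 mm above the table; x away from the robot, y left along the row, z up. Flat hinged cap 44 x 42 mm, its shut top 36 mm above the origin. Pressed: a tight bolt does not give; the loose one yields to 2.5 N, sinks 8 mm with its cap to a hard stop and stays down
- bolt_b: one of three look-alike hold-down bolts in a row. Origin: mid-bolt on the plate's top, 12 mm above the table; x away from the robot, y left along the row, z up. Flat hinged cap 44 x 42 mm, its shut top 36 mm above the origin. Pressed: a tight bolt does not give; the loose one yields to 2.5 N, sinks 8 mm with its cap to a hard stop and stays down
- bolt_c: one of three look-alike hold-down bolts in a row. Origin: mid-bolt on the plate's top, 12 mm above the table; x away from the robot, y left along the row, z up. Flat hinged cap 44 x 42 mm, its shut top 36 mm above the origin. Pressed: a tight bolt does not give; the loose one yields to 2.5 N, sinks 8 mm with its cap to a hard stop and stays down
- cap_a (a joint): hinge angle (rad) of bolt_a's cap: 0 shut, grows as the tab is lifted up and over towards +x, stop at 1.7. Hinge line along the bolt's y, 24 mm on the +x side of the bolt's middle, 33.5 mm above its origin (8 mm lower once a loose bolt has sunk). A weak spring and the cap's weight (under 1 N at the tab) always pull it shut
- cap_b (a joint): hinge angle (rad) of bolt_b's cap: 0 shut, grows as the tab is lifted up and over towards +x, stop at 1.7. Hinge line along the bolt's y, 24 mm on the +x side of the bolt's middle, 33.5 mm above its origin (8 mm lower once a loose bolt has sunk). A weak spring and the cap's weight (under 1 N at the tab) always pull it shut
- cap_c (a joint): hinge angle (rad) of bolt_c's cap: 0 shut, grows as the tab is lifted up and over towards +x, stop at 1.7. Hinge line along the bolt's y, 24 mm on the +x side of the bolt's middle, 33.5 mm above its origin (8 mm lower once a loose bolt has sunk). A weak spring and the cap's weight (under 1 N at the tab) always pull it shut
- tab_a (a point): point on the pull tab of bolt_a's cap, 66 mm from the hinge line, at mid-thickness (33.5 mm above the bolt's origin when shut). The tab sticks 32 mm out of the cap's -x edge, 12 mm of it beyond this point; 10 mm wide (y), 6 mm thick, 30 mm of free height below it (22 once sunk)
- tab_b (a point): point on the pull tab of bolt_b's cap, 66 mm from the hinge line, at mid-thickness (33.5 mm above the bolt's origin when shut). The tab sticks 32 mm out of the cap's -x edge, 12 mm of it beyond this point; 10 mm wide (y), 6 mm thick, 30 mm of free height below it (22 once sunk)
- tab_c (a point): point on the pull tab of bolt_c's cap, 66 mm from the hinge line, at mid-thickness (33.5 mm above the bolt's origin when shut). The tab sticks 32 mm out of the cap's -x edge, 12 mm of it beyond this point; 10 mm wide (y), 6 mm thick, 30 mm of free height below it (22 once sunk)
- head_a (a point): middle of the top of the hex head of bolt_a, under the cap: 30 mm above the bolt's origin as it starts, 22 mm once a loose bolt has been tapped down; pulling such a bolt back up takes about 8 N
- head_b (a point): middle of the top of the hex head of bolt_b, under the cap: 30 mm above the bolt's origin as it starts, 22 mm once a loose bolt has been tapped down; pulling such a bolt back up takes about 8 N
- head_c (a point): middle of the top of the hex head of bolt_c, under the cap: 30 mm above the bolt's origin as it starts, 22 mm once a loose bolt has been tapped down; pulling such a bolt back up takes about 8 N
- bowl: bystander, loose: dark rubber mixing bowl, 124 mm across, 60 mm high; origin under its centre
- cast_big: bystander, loose: plaster dental cast, about 60 x 65 x 30 mm; origin under its centre
- cast_small: bystander, loose: small plaster dental cast, about 37 x 40 x 30 mm, between block and vibrator; origin under its centre
- jar: bystander, loose: white closed jar, 80 mm across, 120 mm high; origin under its centre
- wrench: bystander, loose: steel wrench lying flat on the table; origin under its middle
- cup: bystander, loose: clear measuring cup, 68 mm across, 80 mm high; origin under its centre
- weight: bystander, loose: small brass knobbed weight, 44 mm across, 42 mm high, beyond the wooden block; origin under its centre

How it is judged:
On the way, in this order (a step that is already met when the one before it is completed fails the run):
1. the scraper is fully home in the slot and let go (x of blade_tip in the frame of slot_end between -0.01 and 0.004 m and y of blade_tip in the frame of slot_end between -0.008 and 0.008 m and z of blade_tip in the frame of slot_end between -0.006 and 0.006 m and angle between the x axis of scraper and the x axis of block, either way round below 0.2 rad and contact force between the fingers and scraper below 0.05 N), for 0.2 s.
2. the leftmost bolt is tapped (((y of each of bolt_b, bolt_c in the frame of bolt_a below 0 m and contact force between the fingers and bolt_a above 1 N) or (y of each of bolt_a, bolt_c in the frame of bolt_b below 0 m and contact force between the fingers and bolt_b above 1 N) or (y of each of bolt_a, bolt_b in the frame of bolt_c below 0 m and contact force between the fingers and bolt_c above 1 N))).
3. the middle bolt is tapped (((((y of bolt_b in the frame of bolt_a above 0 m and y of bolt_c in the frame of bolt_a below 0 m) or (y of bolt_b in the frame of bolt_a below 0 m and y of bolt_c in the frame of bolt_a above 0 m)) and contact force between the fingers and bolt_a above 1 N) or (((y of bolt_a in the frame of bolt_b above 0 m and y of bolt_c in the frame of bolt_b below 0 m) or (y of bolt_a in the frame of bolt_b below 0 m and y of bolt_c in the frame of bolt_b above 0 m)) and contact force between the fingers and bolt_b above 1 N) or (((y of bolt_a in the frame of bolt_c above 0 m and y of bolt_b in the frame of bolt_c below 0 m) or (y of bolt_a in the frame of bolt_c below 0 m and y of bolt_b in the frame of bolt_c above 0 m)) and contact force between the fingers and bolt_c above 1 N))).
4. the rightmost bolt is tapped (((y of each of bolt_b, bolt_c in the frame of bolt_a above 0 m and contact force between the fingers and bolt_a above 1 N) or (y of each of bolt_a, bolt_c in the frame of bolt_b above 0 m and contact force between the fingers and bolt_b above 1 N) or (y of each of bolt_a, bolt_b in the frame of bolt_c above 0 m and contact force between the fingers and bolt_c above 1 N))).
At the end, for the whole second after the job is handed in: The fingers hold the loose (tapped down by more than 3 mm, still down) bolt's cap open by more than 0.8 rad (46 degrees; contact over 0.15 N, turning slower than 0.1 rad/s); the other caps are shut (under 0.1 rad); the scraper lies untouched in the slot, its blade end within 10 mm of the slot's end (all of step 1 and ((z of head_a in the frame of bolt_a below 0.027 m and value of joint cap_a above 0.8 rad and velocity of joint cap_a between -0.1 and 0.1 rad/s and contact force between the fingers and bolt_a above 0.15 N and value of joint each of cap_b, cap_c below 0.1 rad) or (z of head_b in the frame of bolt_b below 0.027 m and value of joint cap_b above 0.8 rad and velocity of joint cap_b between -0.1 and 0.1 rad/s and contact force between the fingers and bolt_b above 0.15 N and value of joint each of cap_a, cap_c below 0.1 rad) or (z of head_c in the frame of bolt_c below 0.027 m and value of joint cap_c above 0.8 rad and velocity of joint cap_c between -0.1 and 0.1 rad/s and contact force between the fingers and bolt_c above 0.15 N and value of joint each of cap_a, cap_b below 0.1 rad))); the arm keeps its last pose, push and grip.
It fails at once if a cap is opened (0.35 rad) on a bolt that has not given way ((value of joint cap_a above 0.35 rad and not (z of head_a in the frame of bolt_a below 0.027 m)) or (value of joint cap_b above 0.35 rad and not (z of head_b in the frame of bolt_b below 0.027 m)) or (value of joint cap_c above 0.35 rad and not (z of head_c in the frame of bolt_c below 0.027 m))).
It fails at once if a bystander is moved by more than 30 mm (distance of any of bowl, cast_big, cast_small, jar, wrench, cup, weight from where it was at the start of the episode above 0.03 m).
It also fails if it takes over 67 s, if anything falls off the work surface, if the arm or the gripper's body presses on something with over 40 N, if the wrist force passes 120 N, or if a joint passes its speed limit or range.

## Working session

There is one attempt and no reset: what is moved stays moved. The work goes in short steps, each a Python script; the robot and the scene stay as the last script left them, time stands still between calls to the robot, and variables do not carry over. Pictures are saved under pics/ and viewed, at most 10 in all, crops included, and the job is handed in when it is done.

```bash
ls; mkdir -p pics; cat > h.py <<'E'
import numpy as np, cv2
from plant import robot, open_jaws, grab, sensors, camera, ticket, spot_in, tip_of
from scipy.spatial.transform import Rotation as R
def cloud(c):
    h,w=c["z_map"].shape; v,u=np.mgrid[:h,:w]; z=c["z_map"]
    P=np.stack([(u-c["cx"])/c["fx"]*z,-(v-c["cy"])/c["fy"]*z,-z],-1)
    return P@c["T"][:3,:3].T+c["T"][:3,3]
def save(c,n): cv2.imwrite("pics/"+n+".png",c["img"][...,::-1])
E
python3 - <<'E'
from h import *
c=camera("top");save(c,"top1");s=camera("scene");save(s,"scene1")
np.savez("top1.npz",P=cloud(c),img=c["img"])
print({k:c[k] for k in c if k not in("img","z_map")})
for n in ["scraper","blade_tip","block","slot_end","vibrator","bolt_a","tab_a","cast_small","weight","wrench"]:
    for nm,p in(("top",c),("scene",s)):
        print(n,nm,[(np.round(d["location"],3).tolist(),round(d["p"],2)) for d in tip_of(p,n)[:4]])
print(sensors.state())
E
```

```text
pics
{'fx': 440.5165100440123, 'fy': 440.5165100440123, 'cx': 261.2848604628389, 'cy': 190.96313355301294, 'T': array([[-0.04207788,  0.97335474, -0.22541073,  0.23133316],
       [-0.99909945, -0.03976088,  0.01481095,  0.06688353],
       [ 0.00545378,  0.22583095,  0.97415124,  1.37433965],
       [ 0.        ,  0.        ,  0.        ,  1.        ]]), 'shot': 1}
scraper top [([0.433, 0.38, 0.008], 0.68), ([0.455, 0.521, -0.006], 0.24)]
scraper scene [([0.44, -0.013, 0.0], 0.84), ([0.594, -0.129, 0.01], 0.51), ([0.644, -0.418, 0.001], 0.36)]
blade_tip top [([0.461, 0.105, 0.004], 0.65), ([0.587, -0.04, 0.015], 0.55), ([0.58, 0.05, 0.014], 0.22)]
blade_tip scene [([0.458, 0.101, 0.008], 0.82)]
block top [([0.429, 0.363, 0.002], 0.82), ([0.462, 0.106, 0.006], 0.49)]
block scene [([0.432, 0.362, -0.001], 0.83), ([0.545, -0.049, 0.043], 0.35)]
slot_end top [([0.434, 0.378, 0.01], 0.59), ([0.59, -0.04, 0.015], 0.52)]
slot_end scene [([0.436, 0.381, 0.009], 0.73)]
vibrator top [([0.67, -0.038, -0.003], 0.71), ([0.457, 0.521, -0.006], 0.34)]
vibrator scene [([0.671, -0.034, -0.0], 0.97),
[... 853 characters left out ...]
)]
{'time_s': 1.1, 'joints': array([ 1.09157950e+00,  3.12938326e-01,  1.49770944e+00,  3.75380299e-05,
        1.33101189e+00, -2.23382941e-01]), 'joint_velocities': array([-0.00142269, -0.00023532,  0.00088885, -0.00075764,  0.00100373,
       -0.00092121]), 'tau': array([-9.25790482e-04, -4.12167120e+01, -2.59906232e+01, -2.35744164e-04,
        3.31839765e-04, -8.54182304e-06]), 'eef_pos': array([0.13285845, 0.5079239 , 0.404671  ]), 'orientation': array([-4.00774475e-01, -3.11586653e+00,  7.91066460e-05]), 'contact_force': array([0.0626595 , 0.57239729, 0.82119874]), 'wrist_torque': array([-0.01595738, -0.00755704,  0.04963359]), 'finger_force': 0.0, 'gripper_width': 0.0853587937141652}
```

View pics/top1.png

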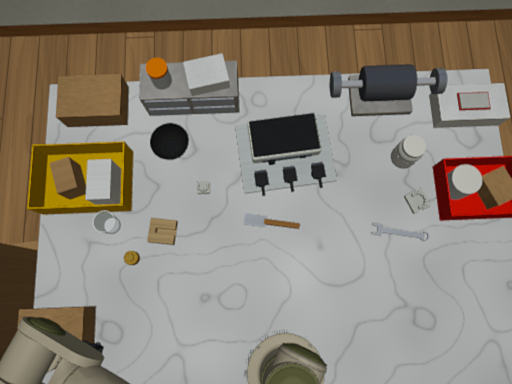

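View pics/scene1.png

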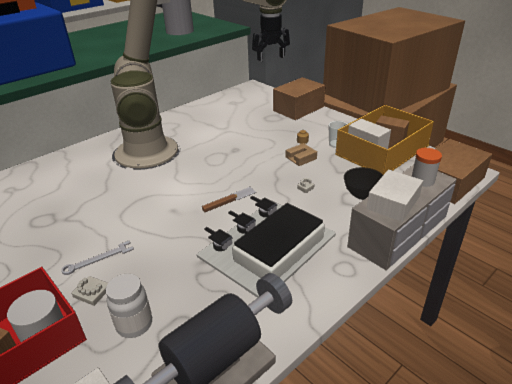

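The top view shows the scraper at about (245–300, 222), blade to the left; the block at (162, 231), and tabs at (262,185), (290,183), (318,179) pointing toward the robot. Next come wrist close-ups.

```bash
cat >> h.py <<'E'
def down(a):
    return R.from_matrix(np.array([[np.cos(a),np.sin(a),0],[np.sin(a),-np.cos(a),0],[0,0,-1]])).as_rotvec()
def wcam():
    s=sensors.state(); c=camera("wrist"); T=np.eye(4); T[:3,:3]=R.from_rotvec(s["orientation"]).as_matrix(); T[:3,3]=s["eef_pos"]
    c["T"]=T@np.array(c["hand_eye"]); return c
def show(c,names):
    for n in names: print(n,[(np.round(d["location"],4).tolist(),round(d["p"],2)) for d in tip_of(c,n)[:3]])
E
python3 - <<'E'
from h import *
for a in (1.43,1.43-np.pi): 
    for p in ([.43,.36,.35],[.444,-.012,.35],[.444,-.012,.176],[.43,.27,.176],[.55,.04,.25]): print(a,p,np.round(robot.ik(p,down(a)),2))
a=1.43
q=robot.ik([.43,.36,.35],down(a))
if q is None or abs(q[5])>2.6: a-=np.pi
robot.move_pose([.40,.33,.35],down(a)); c=wcam(); print(np.round(c["hand_eye"],3)); save(c,"w_block"); show(c,["block","slot_end"]); np.savez("wb.npz",P=cloud(c),img=c["img"])
robot.move_pose([.43,.03,.35],down(a)); c=wcam(); save(c,"w_scr"); show(c,["scraper","blade_tip","tab_a","bolt_a"]); np.savez("ws.npz",P=cloud(c),img=c["img"])
cv2.imwrite("pics/both.png",np.hstack([cv2.resize(cv2.imread("pics/"+n+".png"),(400,300)) for n in("w_block","w_scr")]))
print(sensors.state()["time_s"])
E
```

```text
1.43 [0.43, 0.36, 0.35] [ 0.49  0.44  1.47 -0.    1.24  0.63]
1.43 [0.444, -0.012, 0.35] [-0.29  0.19  1.81 -0.    1.14 -0.15]
1.43 [0.444, -0.012, 0.176] [-0.29  0.49  1.96 -0.    0.69 -0.15]
1.43 [0.43, 0.27, 0.176] [ 0.33  0.58  1.78 -0.    0.78  0.47]
1.43 [0.55, 0.04, 0.25] [-0.14  0.54  1.6  -0.    1.    0.  ]
-1.7115926535897932 [0.43, 0.36, 0.35] [ 0.49  0.44  1.47 -0.    1.24 -2.51]Traceback (most recent call last):
  File "<stdin>", line 3, in <module>
    return _wrapfunc(a, 'round', decimals=decimals, out=out)
    return _wrapit(obj, method, *args, **kwds)
    result = getattr(arr, method)(*args, **kwds)
TypeError: unsupported operand type(s) for *: 'NoneType' and 'float'
```

```bash

python3 - <<'E'
from h import *
a=1.43
robot.move_pose([.40,.33,.35],down(a)); c=wcam(); print(np.round(c["hand_eye"],3)); save(c,"w_block"); show(c,["block","slot_end"]); np.savez("wb.npz",P=cloud(c),img=c["img"])
robot.move_pose([.43,.03,.35],down(a)); c=wcam(); save(c,"w_scr"); show(c,["scraper","blade_tip","tab_a","bolt_a"]); np.savez("ws.npz",P=cloud(c),img=c["img"])
cv2.imwrite("pics/both.png",np.hstack([cv2.resize(cv2.imread("pics/"+n+".png"),(400,300)) for n in("w_block","w_scr")]))
print(sensors.state()["time_s"])
E
```

```text
[[-0.001  0.961  0.275  0.07 ]
 [ 1.     0.001 -0.001  0.   ]
 [-0.001  0.275 -0.961  0.031]
 [ 0.     0.     0.     1.   ]]
block [([0.4264, 0.3582, 0.0048], 0.6)]
slot_end [([0.4326, 0.3796, 0.0082], 0.94)]
scraper [([0.4403, -0.0119, -0.001], 0.73), ([0.5759, 0.0483, 0.0427], 0.32)]
blade_tip [([0.4594, 0.1012, 0.0076], 0.88), ([0.5783, 0.0458, 0.044], 0.71)]
tab_a [([0.545, -0.0485, 0.0434], 0.95), ([0.5379, 0.0464, 0.049], 0.94), ([0.4565, 0.0984, 0.0101], 0.44)]
bolt_a [([0.5946, -0.1327, 0.0095], 0.93), ([0.5881, -0.0407, 0.0105], 0.77), ([0.5768, 0.0519, 0.0106], 0.57)]
3.8917
```

View pics/both.png

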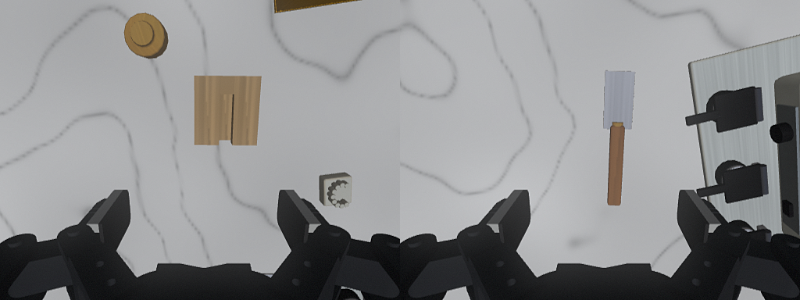

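The left half shows the block at about (228,110) with its window running up the image, and the cast at (335,190). The right half shows the scraper from (618,72) to (614,205). I'll measure both from the point cloud.

```bash

python3 - <<'E'
from h import *
def comp(f,zlo,zhi,near,rad):
    d=np.load(f); P=d["P"]; m=(P[...,2]>zlo)&(P[...,2]<zhi)&(np.linalg.norm(P[...,:2]-near,axis=-1)<rad)
    m=cv2.morphologyEx(m.astype(np.uint8),cv2.MORPH_OPEN,np.ones((3,3)))
    n,l,s,_=cv2.connectedComponentsWithStats(m); k=1+np.argmax(s[1:,4]); return P[l==k],d["img"][l==k],P
for f,lo,hi,near in (("wb.npz",.02,.04,(.43,.362)),("ws.npz",.0045,.022,(.45,.02))):
    Q,I,P=comp(f,lo,hi,near,.13 if f[1]=='s' else .075)
    print(f,len(Q),"z",np.percentile(Q[:,2],[5,50,95]).round(4),cv2.minAreaRect((Q[:,:2]*1000).astype(np.float32)))
    t=P[(np.abs(P[...,2])<.004)&(np.linalg.norm(P[...,:2]-near,axis=-1)<.15)]; print("table",np.median(t[:,2]))
    if f=="ws.npz":
        for nm,M in(("handle",Q[:,2]>.0125),("blade",Q[:,2]<.0115)):
            r=Q[M]; print(nm,cv2.minAreaRect((r[:,:2]*1000).astype(np.float32)),cv2.fitLine((r[:,:2]).astype(np.float32),cv2.DIST_L2,0,.01,.01).ravel())
    else:
        # slot window: points inside rect lower than top
        pass
E
```

```text
wb.npz 6245 z [0.0286 0.0298 0.031 ] ((431.2254333496094, 359.14453125), (80.14334869384766, 74.47977447509766), 81.44216918945312)
table -0.0001643759186399918
ws.npz 4492 z [0.0083 0.0101 0.0165] ((446.0794677734375, 19.981834411621094), (173.3057403564453, 35.949581146240234), 80.09626007080078)
table -0.00018830877760597775
handle ((440.85430908203125, -10.027351379394531), (112.38485717773438, 17.993772506713867), 80.09111022949219) [ 0.17093073  0.9852831   0.44106156 -0.00791628]
blade ((448.35675048828125, 33.02505874633789), (146.82464599609375, 35.949581146240234), 80.09626007080078) [0.18731636 0.9822996  0.4552311  0.0728801 ]
```

```bash

python3 - <<'E'
from h import *
sa,ba=np.radians(80.1),np.radians(81.44)
so=np.array([.4461,.0200])-.0325*np.array([np.cos(sa),np.sin(sa)])
bx=np.array([np.cos(ba),np.sin(ba)]); se=np.array([.4312,.3591])+.02*bx
st=lambda m:print(m,(lambda s:(round(s["time_s"],2),s["eef_pos"].round(4),s["contact_force"].round(1),round(s["gripper_width"],4)))(sensors.state()))
robot.move_pose([*so,.26],down(sa))
print(robot.move_l([*so,.177],vel=.12,stop_force=8)); st("down")
grab(40); st("grab")
robot.move_l([*so,.1785],vel=.05)
pre=se-bx*(.120+.060+.020)
robot.move_l([*pre,.1785],rot=down(ba),vel=.15); st("pre")
c=wcam(); save(c,"pre"); show(c,["blade_tip","slot_end"])
E
```

```text
False
down (5.22, array([ 0.4409, -0.0119,  0.1779]), array([ 0.1, -0.5,  0.6]), 0.0851)
grab (5.84, array([ 0.4406, -0.0121,  0.1772]), array([ 0.1, -0.1,  4.2]), 0.0169)
pre (7.55, array([0.4045, 0.1807, 0.1785]), array([-0.2, -1. , -0.3]), 0.0167)
blade_tip []
slot_end [([0.4042, 0.1811, -0.0024], 0.21)]
```

View pics/pre.png

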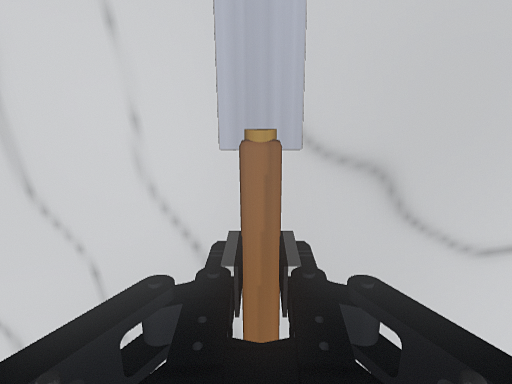

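The wrist view shows the handle (260, 240) squarely between the pads, with the blade straight ahead. Inserting now.

```bash

python3 - <<'E'
from h import *
ba=np.radians(81.44)
bx=np.array([np.cos(ba),np.sin(ba)]); se=np.array([.4312,.3591])+.02*bx
st=lambda m:print(m,(lambda s:(round(s["time_s"],2),s["eef_pos"].round(4),s["contact_force"].round(1),round(s["gripper_width"],4), "tip x rel",round(float((s["eef_pos"][:2]-se)@bx+.12),4)))(sensors.state()))
p=lambda d:[*(se+bx*(d-.12)),.1785]
print(robot.move_l(p(-.012),vel=.07,stop_force=10)); st("in")
print(robot.move_l(p(.003),vel=.03,stop_force=7)); st("end")
c=camera("top"); 
E
```

```text
False
in (8.82, array([0.4145, 0.2481, 0.1785]), array([-0.6, -0.4,  0. ]), 0.017, 'tip x rel', -0.0123)
True
end (9.28, array([0.4163, 0.2614, 0.1781]), array([ 0.3, -2.6, -0.2]), 0.0175, 'tip x rel', 0.0012)
```

```bash

python3 - <<'E'
from h import *
ba=np.radians(81.44)
open_jaws(); s=sensors.state(); p=s["eef_pos"]
robot.move_l([p[0],p[1],.27],vel=.15)
robot.move_l([p[0]-.02,p[1]-.01,.36],vel=.25)
c=wcam(); save(c,"done1"); show(c,["scraper","slot_end"]); np.savez("w1.npz",P=cloud(c),img=c["img"])
grab(20)
robot.move_pose([.50,-.04,.40],down(.1)); c=wcam(); save(c,"caps"); show(c,["bolt_a","tab_a","head_a"]); np.savez("w2.npz",P=cloud(c),img=c["img"])
cv2.imwrite("pics/both2.png",np.hstack([cv2.resize(cv2.imread("pics/"+n+".png"),(400,300)) for n in("done1","caps")]))
P=cloud(c); m=(P[...,2]>.044)&(P[...,2]<.053)&(P[...,0]<.63)&(P[...,0]>.5)
n,l,st,_=cv2.connectedComponentsWithStats(m.astype(np.uint8))
for k in range(1,n):
    if st[k,4]>300:
        Q=P[l==k]; print(st[k,4],np.median(Q[:,2]).round(4),cv2.minAreaRect((Q[:,:2]*1000).astype(np.float32)))
print(sensors.state()["time_s"],sensors.state()["joints"].round(2))
E
```

```text
scraper [([0.417, 0.2599, 0.0006], 0.94), ([0.5637, 0.2305, 0.0019], 0.4)]
slot_end [([0.4322, 0.379, 0.0086], 0.84)]
bolt_a [([0.5877, -0.0409, 0.0101], 0.71), ([0.5947, -0.135, 0.011], 0.7), ([0.577, 0.0493, 0.0089], 0.66)]
tab_a [([0.5522, -0.1369, 0.0445], 0.97), ([0.5444, -0.0424, 0.0437], 0.93), ([0.5339, 0.0445, 0.0466], 0.79)]
head_a [([0.5798, 0.0463, 0.0441], 0.95), ([0.5883, -0.0417, 0.0411], 0.66), ([0.5977, -0.1277, 0.0418], 0.6)]
2820 0.0478 ((565.7431640625, 45.716773986816406), (82.82738494873047, 42.084739685058594), 5.410009384155273)
2782 0.0479 ((574.8775024414062, -43.8129768371582), (82.6393051147461, 41.638648986816406), 5.426851749420166)
2800 0.0479 ((583.4612426757812, -132.99620056152344), (81.75067901611328, 42.051597595214844), 5.486748695373535)
13.6 [-0.31  0.26  1.57  0.    1.3   1.16]
```

View pics/both2.png

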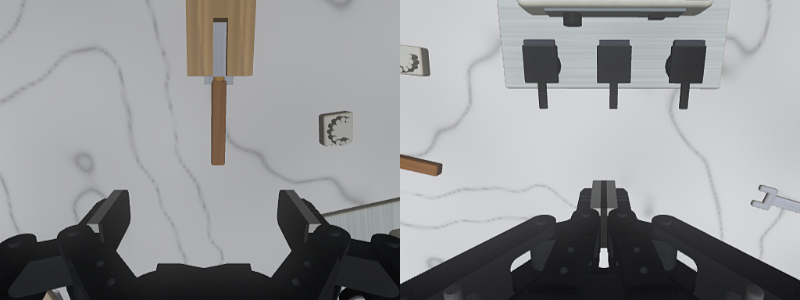

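The left half shows the scraper home in the block, with the handle's shoulder at the mouth (218,78). The right half shows the three caps at (540,62), (613,62) and (687,62), tabs toward the robot. The rectangles fit the given sizes (cap, tab and hinge about 82 × 42 mm, top at 48 mm), so I'll tap now.

```bash

python3 - <<'E'
from h import *
a=np.radians(5.44); u=np.array([np.cos(a),np.sin(a)])
B=[np.array(c)+.013*u for c in ([.5657,.0457],[.5749,-.0438],[.5835,-.1330])]
np.save("B.npy",B)
for b in B:
    robot.move_pose([*b,.245],down(a))
    robot.dwell(.1)
    h=robot.move_l([*b,.207],vel=.03,stop_force=5)
    s=sensors.state(); print(b.round(4),h,s["eef_pos"].round(4),s["contact_force"].round(1))
    robot.move_l([*b,.25],vel=.15)
robot.move_pose([.50,-.04,.40],down(a)); c=wcam(); P=cloud(c)
for b in B:
    for d in(0,-.040):
        q=b+d*u; m=(np.linalg.norm(P[...,:2]-q,axis=-1)<.004)&(P[...,2]>.025); print(d,np.median(P[m][:,2]).round(4))
m=(P[...,2]>.034)&(P[...,2]<.053)&(P[...,0]<.63)&(P[...,0]>.5)
n,l,st,_=cv2.connectedComponentsWithStats(m.astype(np.uint8))
for k in range(1,n):
    if st[k,4]>300: print(cv2.minAreaRect((P[l==k][:,:2]*1000).astype(np.float32)))
# ik feasibility of the lift
def pose(b,th,t0=np.radians(48),r=.070,ins=.163):
    tab=np.array([*(b+u*(.024-r*np.cos(th))),.0375+r*np.sin(th)]); t=t0-th
    ux=np.array([*u,0]);z=np.sin(t)*ux-np.cos(t)*np.array([0,0,1]); y=np.array([u[1],-u[0],0]); x=np.cross(y,z)
    return tab-ins*z,R.from_matrix(np.c_[x,y,z]).as_rotvec()
for b in B:
    for th in(0,.5,1.1):
        q=robot.ik(*pose(b,th)); print(th,None if q is None else np.round(q,2))
print(sensors.state()["time_s"])
E
```

```text
[0.5786 0.0469] True [0.5786 0.0469 0.2208] [-3.1 -0.3 10.7]
[ 0.5878 -0.0426] True [ 0.5878 -0.0426  0.2209] [-2.7 -0.2  8.9]
[ 0.5964 -0.1318] True [ 0.5965 -0.1318  0.2129] [-3.4  1.2  7.5]
0 0.0479
-0.04 0.0481
0 0.0478
-0.04 0.0481
0 0.0397
-0.04 0.0402
((566.14990234375, 45.71774673461914), (82.48114776611328, 42.101593017578125), 5.740377426147461)
((574.4822998046875, -43.81462097167969), (82.35885620117188, 41.81227493286133), 5.489086151123047)
((583.0147094726562, -133.11317443847656), (82.38734436035156, 42.49439239501953), 5.338408470153809)
0 [-0.26  0.51  2.23  2.55  0.48 -1.28]
0.5 [-0.18  0.43  1.89  0.19  0.51  1.15]
1.1 [-0.1   0.69  1.31 -0.05  1.4   1.39]
0 [-0.5   0.53  2.19  2.18  0.53 -1.1 ]
0.5 [-0.36  0.45  1.86  0.28  0.55  0.89]
1.1 [-0.24  0.71  1.28 -0.09  1.4   1.26]
0 [-0.69  0.56  2.1   1.87  0.58 -0.94]
0.5 [-0.53  0.49  1.78  0.34  0.62  0.7 ]
1.1 [-0.37  0.75  1.2  -0.12  1.42  1.14]
20.2083
```

The rightmost bolt sank 8 mm, so it is the loose one. Now I'll check joint continuity for the lift at smaller initial tilts.

```bash
cat >> h.py <<'E'
a=np.radians(5.44); u=np.array([np.cos(a),np.sin(a)])
def pose(b,th,t0,r=.070,ins=.163):
    tab=np.array([*(b+u*(.024-r*np.cos(th))),.0375+r*np.sin(th)]); t=t0-th
    z=np.sin(t)*np.array([*u,0])-np.cos(t)*np.array([0,0,1]); y=np.array([u[1],-u[0],0])
    return tab-ins*z,R.from_matrix(np.c_[np.cross(y,z),y,z]).as_rotvec()
E
python3 - <<'E'
from h import *
b=np.load("B.npy")[2]
for t0 in(10,20,30):
    for th in(0,.35,.7,1.1):
        q=robot.ik(*pose(b,th,np.radians(t0))); print(t0,th,None if q is None else np.round(q,2))
E
```

```text
10 0 [-0.49  0.58  1.71  0.15  0.71  0.88]
10 0.35 [-0.41  0.69  1.42 -0.09  1.19  1.11]
10 0.7 [-0.34  0.88  1.08 -0.22  1.66  1.17]
10 1.1 [-0.29  1.17  0.62 -0.38  2.2   1.1 ]
20 0 [-0.54  0.54  1.83  0.41  0.53  0.6 ]
20 0.35 [-0.44  0.61  1.55 -0.    0.98  1.03]
20 0.7 [-0.37  0.78  1.22 -0.16  1.46  1.15]
20 1.1 [-0.31  1.05  0.78 -0.3   2.    1.14]
30 0 [-0.59  0.52  1.94  0.91  0.41  0.09]
30 0.35 [-0.49  0.55  1.68  0.14  0.77  0.9 ]
30 0.7 [-0.4   0.69  1.36 -0.09  1.25  1.11]
30 1.1 [-0.32  0.94  0.93 -0.23  1.8   1.16]
```

```bash

python3 - <<'E'
from h import *
b=np.load("B.npy")[2]; t0=np.radians(15)
st=lambda m:print(m,(lambda s:(round(s["time_s"],2),s["eef_pos"].round(4),s["contact_force"].round(1),round(s["gripper_width"],4)))(sensors.state()))
p,o=pose(b,0,t0); pre,_=pose(b,0,t0,ins=.223)
open_jaws(); robot.move_pose(pre,o); st("pre")
print(robot.move_l(p,vel=.1,stop_force=6)); st("at")
grab(20); st("grab")
for th in np.arange(.1,.31,.1):
    p,o=pose(b,th,t0); robot.move_l(p,rot=o,vel=.03,stop_force=9); st(round(th,1))
c=camera("scene"); s=c["img"]; cv2.imwrite("pics/lift.png",cv2.resize(s[180:300,150:310],(640,480))[...,::-1])
c=wcam(); save(c,"liftw")
E
```

```text
pre (21.73, array([ 0.4936, -0.1414,  0.2538]), array([-0.3,  0.7,  1.2]), 0.0852)
False
at (22.48, array([ 0.5088, -0.1401,  0.1955]), array([ 0.7, -0.5, -0.1]), 0.0856)
grab (23.15, array([ 0.5086, -0.1404,  0.195 ]), array([-1.2, -2.6,  0.5]), 0.0091)
0.1 (23.94, array([ 0.5248, -0.1387,  0.2053]), array([-1.9, -4.9,  0.1]), 0.0092)
0.2 (24.73, array([ 0.5421, -0.137 ,  0.2141]), array([-1.7, -4.6,  0.6]), 0.009)
0.3 (25.52, array([ 0.56  , -0.1353,  0.2211]), array([-0.6, -5.6, -0.2]), 0.0091)
```

View pics/lift.png

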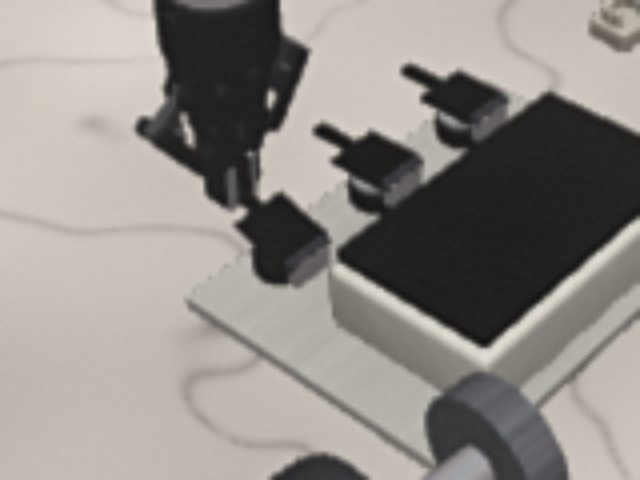

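View pics/liftw.png

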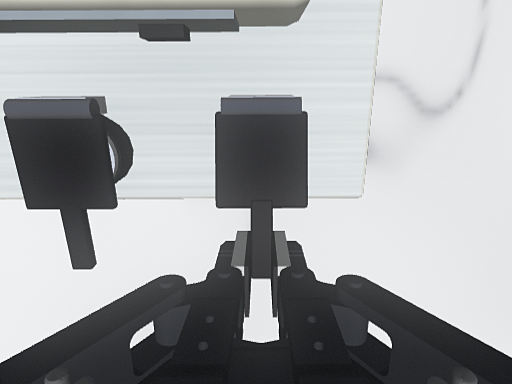

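The scene view shows the right cap tilting with the pads on its tab near (235,200). The wrist view shows the tab centred between the pads at (262,245). The vertical force is about 0, so the bolt isn't being pulled up. I'll continue.

```bash

python3 - <<'E'
from h import *
b=np.load("B.npy")[2]; t0=np.radians(15)
st=lambda m:print(m,(lambda s:(round(s["time_s"],2),s["eef_pos"].round(4),s["contact_force"].round(1),round(s["gripper_width"],4),round(float(s["finger_force"]),1)))(sensors.state()))
for th in np.arange(.4,1.11,.1):
    p,o=pose(b,th,t0); h=robot.move_l(p,rot=o,vel=.04,stop_force=9); st((round(th,1),h))
    if h: break
robot.dwell(.3); st("end")
c=camera("scene"); cv2.imwrite("pics/lift2.png",cv2.resize(c["img"][180:300,150:310],(640,480))[...,::-1])
w=wcam(); P=cloud(w); save(w,"liftw2")
# cap plane: fit points near cap surface
bl=(P[...,:2]-b)@u; lat=(P[...,:2]-b)@np.array([-u[1],u[0]]); m=(np.abs(lat)<.018)&(np.abs(lat)>.002)&(bl>-.03)&(bl<.03)&(P[...,2]>.03)&(P[...,2]<.11)
print(m.sum(),np.c_[bl[m],P[...,2][m]][::max(1,m.sum()//20)].round(3).tolist())
show(c,["head_a","bolt_a"])
E
```

```text
(np.float64(0.4), False) (26.26, array([ 0.5785, -0.1335,  0.2261]), array([-0.4, -4.3, -0.2]), 0.0092, 24.3)
(np.float64(0.5), False) (26.89, array([ 0.5975, -0.1317,  0.2294]), array([ 0.4, -4.9, -0.1]), 0.0093, 24.3)
(np.float64(0.6), False) (27.52, array([ 0.6167, -0.1298,  0.2306]), array([ 1. , -4.6, -0.8]), 0.0094, 24.3)
(np.float64(0.7), False) (28.16, array([ 0.636, -0.128,  0.23 ]), array([ 0.7, -4.5, -1. ]), 0.0094, 24.3)
(np.float64(0.8), False) (28.79, array([ 0.6551, -0.1262,  0.2274]), array([-0. , -5.1, -0.6]), 0.0092, 24.2)
(np.float64(0.9), False) (29.43, array([ 0.6739, -0.1244,  0.2229]), array([ 1.1, -6.1, -2.6]), 0.0089, 24.2)
(np.float64(1.0), False) (30.06, array([ 0.692 , -0.1226,  0.2166]), array([ 1.2, -4.5, -2.3]), 0.0094, 24.2)
(np.float64(1.1), False) (30.69, array([ 0.7095, -0.1209,  0.2085]), array([ 1.8, -4.8, -4.2]), 0.0094, 24.1)
end (30.99, array([ 0.7094, -0.121 ,  0.2087]), array([ 3. , -4.8, -6.2]), 0.0091, 24.0)
9854 [[0.026, 0.041], [0.025, 0.043], [0.023, 0.046], [0.02, 0.047], [0.02, 0.051], [0.018, 0.054], [0.017, 0.057], [0.016, 0.06], [0.014, 0.062], [0.012, 0.065], [0.011, 0.068], [0.01, 0.07], [0.008, 0.073], [0.007, 0.076], [0.004, 0.078], [-0.004, 0.088], [-0.003, 0.094], [0.002, 0.098], [0.012, 0.104], [0.01, 0.106], [-0.009, 0.108]]
head_a [([0.5967, -0.133, 0.0354], 0.66), ([0.5886, -0.0412, 0.0439], 0.58), ([0.4321, 0.3786, 0.0096], 0.58)]
bolt_a [([0.5851, -0.044, 0.0066], 0.74), ([0.5964, -0.1325, 0.0125], 0.62), ([0.3473, 0.4569, 0.0008], 0.53)]
```

View pics/lift2.png

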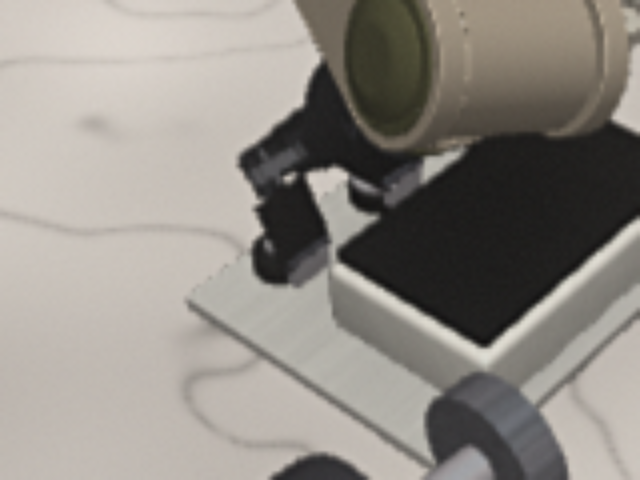

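View pics/liftw2.png

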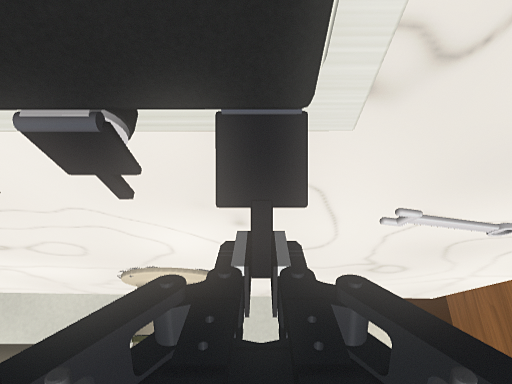

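```bash

python3 - <<'E'
from h import *
b=np.load("B.npy")[2]; p=sensors.state()["eef_pos"].copy()
for i in range(3):
    p[2]-=.001; p[:2]-=.0004*u; robot.move_l(p,vel=.01); robot.dwell(.3)
    s=sensors.state(); print(s["time_s"],s["contact_force"].round(1),round(s["gripper_width"],4),round(float(s["finger_force"]),1))
    if s["contact_force"][2]>-2: break
robot.dwell(.5); w=wcam(); P=cloud(w)
bl=(P[...,:2]-b)@u; lat=(P[...,:2]-b)@np.array([-u[1],u[0]]); m=(np.abs(lat)<.018)&(bl>.005)&(bl<.022)&(P[...,2]>.042)&(P[...,2]<.08)
k=np.polyfit(P[...,2][m],bl[m],1); print("angle",np.arctan2(1,-k[0]),"bl at z=.0388",np.polyval(k,.0388))
c=camera("scene"); show(c,["head_a","blade_tip","slot_end"]); print(sensors.state()["joint_velocities"].round(4))
E
```

```text
31.7667 [-0.1 -4.6  2.4] 0.0091 24.4
angle 1.10181446706655 bl at z=.0388 0.025322927377876437
head_a [([0.5683, 0.2331, -0.001], 0.6), ([0.5937, -0.1319, 0.0365], 0.54)]
blade_tip [([0.674, -0.0343, -0.0008], 0.75), ([0.4341, 0.3779, 0.0067], 0.36)]
slot_end [([0.433, 0.3832, 0.0122], 0.82), ([0.5929, -0.1325, 0.0361], 0.61)]
[-0.0003  0.0007 -0.0006  0.0009  0.0009 -0.001 ]
```

```bash
python3 -c "
from h import *
print(ticket.finish_job())"
```

```text
the job is handed in; nothing more can be done
None
```

The job is handed in with no verdict returned: the scraper is home in the block's slot and released, the rightmost bolt was the loose one (it sank 8 mm), and its cap is held open at about 1.1 rad with the other two left shut.

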